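# Shut the lids of a tube strip with one stroke

### The arm

A 6-joint arm with a two-finger parallel gripper is mounted at the origin on a cart in front of the work surface, level with it; the furniture and walls round the work are solid. World frame = base frame: x ahead of the robot, y to its left, z up, the work surface at z = 0. Lengths are in mm, angles in degrees, forces in N, time in s.
With the tool pointing down it reaches from about 300 to 850 mm from the base axis. Payload 4.2 kg.
Tool frame: the origin (TCP) lies at the very end of the fingers, on their centre line; the grasp point (between the pads) lies 19 mm behind it; z points along the fingers, x is the direction in which the jaws open and shut, and the axes are right-handed (so a half turn about z gives the same grasp; the last joint's range is limited). The gripper opens to 91 mm and grips with 3 to 60 N. Pads are 32 mm wide; open, the fingers measure 118 mm over their backs; the gripper's body (76 mm by 178 mm) begins 60 mm behind the grasp point.
Start: joints at [68.984, 18.312, 89.639, -0, 72.044, -1.146], TCP at [195.44, 540.783, 213.976] pointing down, gripper open.
Joint ranges: [-177.97, 177.97], [-48.28, 115.42], [12.27, 149.76], [-77.06, 257.06], [2.81, 150.46], [-146.56, 146.56]. Speed limits (degrees/s): [147.25, 147.25, 180, 180, 180, 180].

### API

Orientations are given as [roll, pitch, yaw] about the fixed x, y, z axes, in that order (R = Rz(yaw) Ry(pitch) Rx(roll)).
In Python, from workcell import env gives the robot as it stands.
- The arm moves only by the tool servo_tool, never from a script. Its argument "plan" is a list of rows, each a list of 3 entries, a list of its own where there are three numbers: the turn, a rotation vector about the tool's x, y, z in degrees, then the shift along the tool's x, y, z in mm, then the finger opening in mm, from 0 to 91.2. In form: [[[ax, ay, az], [dx, dy, dz], claw], ...]. A call has exactly 10 rows; each row shifts and turns the pose as measured when the row begins, along the tool's axes as they then stand; what a row does not reach is not made up. A row lasts 1/8 s, in which the tool goes at most 62.5 mm and 10.7 degrees, less where a joint would pass 70% of its speed; a pose out of reach is approached as far as the arm can. A call with a gripper value outside its range is refused whole. The fingers move at their own pace and stop on an object; "squeeze" is the grip in N (left out, the last holds). Time passes only in rows, so rows that do not move let the fingers close, or fill a call up. It gives the time, the measured TCP pose, the force and the opening at its end, in the units of the state.
- env.state(): the state, without advancing time (a new reading comes with each control period).
- env.grab_frame(name): name is "scene" or "top" or "wrist"; returns a dict with "pixels" (420x560x3 uint8, red, green, blue), "intrinsics" (3x3 intrinsics, pixels), "distortion" ([k1, k2, p1, p2, k3] as OpenCV has them; the pictures are not rectified), "eye" and "attitude" of the camera in the world. Camera axes: x right, y up, looking along -z (the intrinsics and any distortion apply to the point x, -y, -z); pixel columns grow to the right and rows downward; lengths in mm; the calibration is good to about 2 mm. A picture is of the moment at which its call begins. There is no depth.
- env.job_done(): hands the job in, once; it reports no verdict.
The state is a dict: "time_s": time; "qpos": joint angles; "qvel": joint speeds; "effort": joint torques, N m; "ee_pos": TCP position; "ee_rot": TCP orientation; "force": force on the tool from outside, world axes, zero at the start; "torque": the same for the moment, N m; "gripper_width": finger opening in mm.
Only numpy, scipy, OpenCV 4.12 (cv2) and the standard library are available. Lean on these libraries where they do the work, as an engineer would, in place of code of your own. Each camera call takes 0.05 s, during which the arm holds its last target.

### The job

Shut the four-lid tube strip ready for the analyser: with closed fingertips, run slowly along its row of lids with a light touch, starting from the hinged edge of the first lid, so that the lids go down flat one after another in that order and stay shut. Do not grip the strip or lift it from its holder, do not push hard or bend a lid further open, then leave it alone and come away. Do not touch the strip with two long lids, which stays open, and leave the other things on the worktop where they are.

Things in the scene. Friction and masses are not known exactly. Their poses are not given: they have to be found in the camera images.
- strip_four: plastic tube strip, 140 mm (x) by 36 mm (y), 43.5 mm high with lids shut, four short lids ajar in a row, loose in a fixed aluminium holder (162 x 60 mm, 34 mm high). Origin: centre of its underside, 18 mm above the worktop; z up, x from lid 1's hinge to the last lid's free edge. The holder's floor is sprung: the strip sinks up to 6 mm under a push of 1-3 N (first movement) to 7-9 N (bottomed), and comes back.
- strip_four_first (a point): start of the lid row: middle of the hinge line of lid 1, at the height of the shut lids' tops (61.5 mm above the worktop); moves with the strip
- strip_four_last (a point): end of the lid row: middle of the free edge of lid 4 when shut, at the same height; 124 mm along the strip's +x from the start
- holder_a: fixed holder of the four-lid strip; origin at the centre of its foot on the worktop, x along the strip. It may stand left or right of the tall analyser (270 mm wide, 370 mm deep, 335 mm high, small things on top up to 370 mm); the two-lid strip is on the other side
- strip_two: plastic tube strip, 140 mm (x) by 36 mm (y), 43.5 mm high with lids shut, two long lids (60 mm) ajar in a row, loose in a fixed aluminium holder (162 x 60 mm, 34 mm high). Origin: centre of its underside, 18 mm above the worktop; z up, x from lid 1's hinge to the last lid's free edge. It is to be left alone.
- strip_four_lid1 (a joint): hinge angle of lid 1 of the four-lid strip (28 mm long, 30 mm wide, 3.4 mm thick, centred -48 mm along the strip's x, hinged across the strip at its -x end). 0 = shut flat, grows as the +x edge rises, up to 1.5; starts at 0.3 to 0.55. Stiff hinge: stays where it is left, shuts with about 0.4 N at the free edge
- strip_four_lid2 (a joint): hinge angle of lid 2 of the four-lid strip (28 mm long, 30 mm wide, 3.4 mm thick, centred -16 mm along the strip's x, hinged across the strip at its -x end). 0 = shut flat, grows as the +x edge rises, up to 1.5; starts at 0.3 to 0.55. Stiff hinge: stays where it is left, shuts with about 0.4 N at the free edge
- strip_four_lid3 (a joint): hinge angle of lid 3 of the four-lid strip (28 mm long, 30 mm wide, 3.4 mm thick, centred +16 mm along the strip's x, hinged across the strip at its -x end). 0 = shut flat, grows as the +x edge rises, up to 1.5; starts at 0.3 to 0.55. Stiff hinge: stays where it is left, shuts with about 0.4 N at the free edge
- strip_four_lid4 (a joint): hinge angle of lid 4 of the four-lid strip (28 mm long, 30 mm wide, 3.4 mm thick, centred +48 mm along the strip's x, hinged across the strip at its -x end). 0 = shut flat, grows as the +x edge rises, up to 1.5; starts at 0.3 to 0.55. Stiff hinge: stays where it is left, shuts with about 0.4 N at the free edge
- strip_two_lid1 (a joint): hinge angle of lid 1 of the two-lid strip (0 shut, starts at 0.3 to 0.5); stays as it is
- strip_two_lid2 (a joint): hinge angle of lid 2 of the two-lid strip (0 shut, starts at 0.3 to 0.5); stays as it is
- teal_carton: teal and white carton 95 x 125 x 48 mm, bystander; origin at the centre of its underside
- flat_carton: flat white carton 90 x 125 x 27 mm, bystander; origin at the centre of its underside
- long_carton: long white carton 75 x 190 x 26 mm, bystander; origin at the centre of its underside
- code_reader: small black code reader head 37 x 62 x 30 mm, bystander; origin at the centre of its underside
- slides: off-white lidded slide box 93 x 100 x 46 mm, bystander; origin at the centre of its underside
- dish: shallow white open tray 70 x 168 x 22 mm, bystander; origin at the centre of its underside

How it is judged:
By the outcome, as a careful person would: the job done as asked, in the order asked, and still so for the second after the job is handed in, with the robot touching nothing.
It also fails if it takes over 40 s, if anything falls off the work surface, if the arm or the gripper's body presses on something with over 40 N, if the wrist force passes 120 N, or if a joint passes its speed limit or range.

## Working session

There is one attempt and no reset: what is moved stays moved. The work goes in short steps, Python scripts to look and compute and a tool call to move; the robot and the scene stay as the last step left them, time stands still between calls to the robot, and variables do not carry over. Pictures are saved under pics/ and viewed, and the job is handed in when it is done.

Besides the shell and the picture viewer there is one more tool, called after "Emit:" in YAML: its name, and indented under it one key for each argument. servo_tool: Moves the arm, as the interface text tells. Its arguments: {"type":"object","properties":{"plan":{"type":"array"},"squeeze":{"type":"number"}},"required":["plan"]}

```bash
mkdir -p pics; ls
python3 - <<'E'
from workcell import env
import cv2
s=env.state(); print(s)
for n in ["scene","top","wrist"]:
    f=env.grab_frame(n); cv2.imwrite(f"pics/{n}0.png",f["pixels"][:,:,::-1])
    print(n,f["intrinsics"],f["distortion"],f["eye"],f["attitude"])
E
```

```text
pics
{'time_s': 0.0, 'qpos': array([ 6.89858858e+01,  1.83507136e+01,  8.97072042e+01, -1.72833704e-03,
        7.20436251e+01, -1.14656169e+00]), 'qvel': array([ 0.02939207,  0.00374105, -0.03537289, -0.03964877,  0.05475889,
       -0.02098234]), 'effort': array([-4.43213594e-04, -4.12456870e+01, -2.31971008e+01,  7.28218001e-02,
        4.58362768e-02, -1.51452000e-04]), 'ee_pos': array([195.24234836, 540.29193205, 213.12417446]), 'ee_rot': array([-1.79999611e+02,  1.01555500e-01,  7.01329821e+01]), 'force': array([-0.49720908,  0.8494575 ,  0.87421391]), 'torque': array([-0.03174706,  0.08447334, -0.00732635]), 'gripper_width': 91.17904330964505}
scene [[429.29048503   0.         279.84700328]
 [  0.         429.29048503 215.26720566]
 [  0.           0.           1.        ]] [-0.03934301  0.          0.          0.          0.        ] [-390.87305494  622.43607061 1262.32304348] [  41.82525009   -0.9449171  -124.14344337]
top [[398.10627452   0.         271.22094047]
 [  0.         398.10627452 210.45482654]
 [  0.           0.           1.        ]] [0.02014107 0.         0.         0.         0.        ] [ 241.22980279    9.70136266 1351.13931294] [ 10.52101259  -1.55039848 -89.31653452]
wrist [[327.98349626   0.         274.5366246 ]
 [  0.         327.98349626 214.60194064]
 [  0.           0.           1.        ]] [0.0172863 0.        0.        0.        0.       ] [116.85891219 569.21547794 383.50133685] [-17.33358862   0.10866198  70.16510116]
```

View pics/scene0.png

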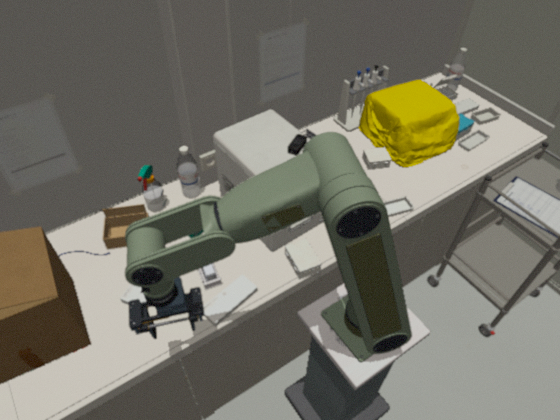

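View pics/top0.png

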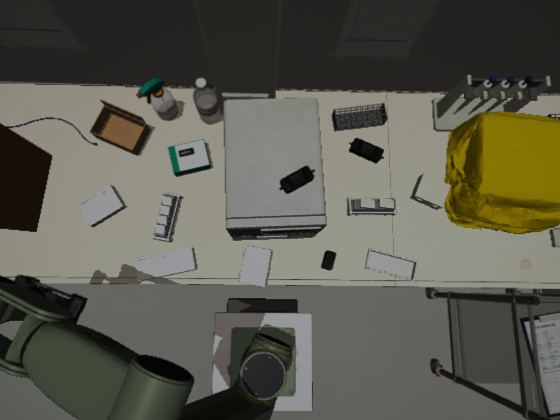

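View pics/wrist0.png

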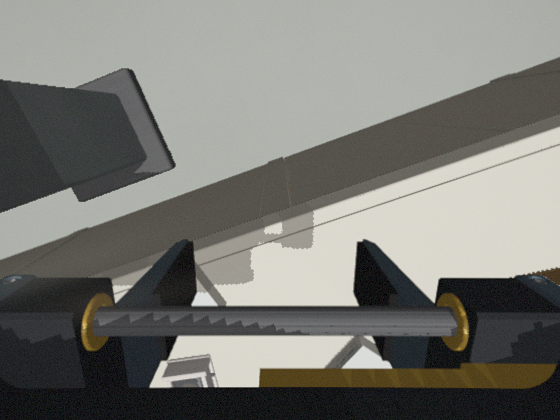

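```bash
cat > h.py <<'E'
import numpy as np, cv2
from scipy.spatial.transform import Rotation as R
from workcell import env
def cam(f):
    Rm=R.from_euler('xyz',f["attitude"],degrees=True).as_matrix()
    return np.array(f["intrinsics"]),np.array(f["distortion"]),np.array(f["eye"]),Rm
def proj(f,P):
    K,D,e,Rm=cam(f); P=np.atleast_2d(np.asarray(P,float))
    c=(P-e)@Rm; c=c*[1,-1,-1]
    return cv2.projectPoints(c,np.zeros(3),np.zeros(3),K,D)[0].reshape(-1,2)
def back(f,uv,z):
    K,D,e,Rm=cam(f); uv=np.atleast_2d(np.asarray(uv,float))
    n=cv2.undistortPoints(uv.reshape(-1,1,2),K,D).reshape(-1,2)
    d=np.c_[n[:,0],-n[:,1],-np.ones(len(n))]@Rm.T
    return e+d*((z-e[2])/d[:,2])[:,None]
E
python3 - <<'E'
from h import *
f=env.grab_frame("top")
im=f["pixels"][:,:,::-1]
cv2.imwrite("pics/crop1.png",cv2.resize(im[180:255,130:205],None,fx=8,fy=8,interpolation=cv2.INTER_CUBIC))
cv2.imwrite("pics/crop2.png",cv2.resize(im[180:240,330:410],None,fx=8,fy=8,interpolation=cv2.INTER_CUBIC))
print(proj(f,[[0,0,0],[400,0,0],[400,300,0]]))
E
```

```text
[[261.97512798 360.92185351]
 [263.8969154  237.06316135]
 [175.30160168 235.76181741]]
```

View pics/crop1.png

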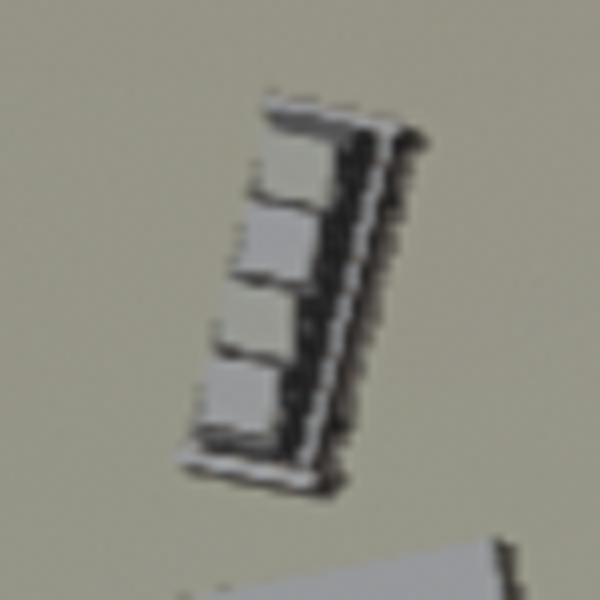

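View pics/crop2.png

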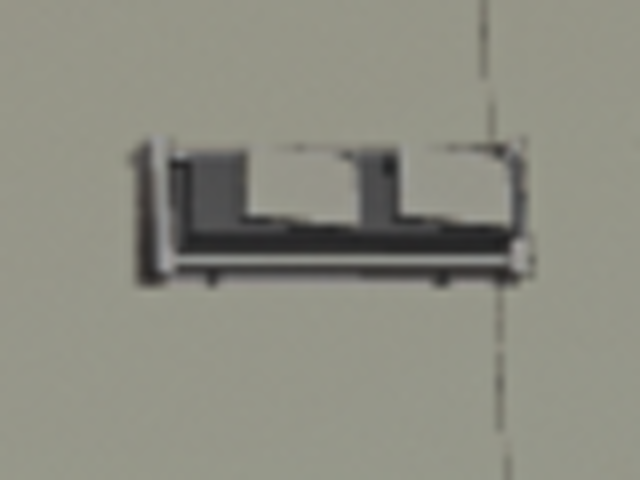

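Run:
```python
from h import *
f=env.grab_frame("top")
px=np.array([(183,457),(318,480),(265,100),(397,128)])/8+[130,180]
P=back(f,px,34);print(P, P.mean(0))
print(np.linalg.norm(P[0]-P[1]),np.linalg.norm(P[0]-P[2]))
d=(P[2]+P[3]-P[0]-P[1])/2; print(np.degrees(np.arctan2(d[1],d[0])))
w=env.grab_frame("wrist"); s=env.state()
T=R.from_euler('xyz',s["ee_rot"],degrees=True)
K,D,e,Rm=cam(w)
print("cam in tool",T.inv().apply(e-s["ee_pos"]),"view dir tool",T.inv().apply(-Rm[:,2]),"cam right",T.inv().apply(Rm[:,0]))
print(T.as_matrix())
```

```text
[[390.43576188 365.62710902  34.        ]
 [381.72349846 310.03113183  34.        ]
 [541.60959339 341.4511134   34.        ]
 [530.57299721 285.76658404  34.        ]] [461.08546273 325.71898457  34.        ]
56.27447212812694 153.09476182795106
-9.171594380649788
cam in tool [   0.2000788   -83.56110192 -170.18576017] view dir tool [-3.40907555e-04  2.97929270e-01  9.54587887e-01] cam right [ 9.99999693e-01 -5.71685026e-04  5.35549591e-04]
[[ 3.39849866e-01  9.40479685e-01 -1.73464351e-04]
 [ 9.40479536e-01 -3.39849910e-01 -5.30266768e-04]
 [-5.57656967e-04  1.70714183e-05 -9.99999844e-01]]
```

Emit:
servo_tool:
  plan:
    - [[0, 0, -1.1], [-13, 35, 0], 91]
    - [[0, 0, -1.1], [-13, 35, 0], 91]
    - [[0, 0, -1.1], [-13, 35, 0], 91]
    - [[0, 0, -1.1], [-13, 35, 0], 91]
    - [[0, 0, -1.1], [-13, 35, 0], 91]
    - [[0, 0, -1.1], [-13, 35, 0], 91]
    - [[0, 0, -1.1], [-13, 35, 0], 91]
    - [[0, 0, -1.1], [-13, 35, 0], 91]
    - [[0, 0, -1.1], [-13, 35, 0], 91]
    - [[0, 0, -1.1], [-13, 35, 0], 91]

```text
time_s: 1.55
ee_pos: [507.8, 321.5, 213.2]
ee_rot: [-180.0, -0.0, 81.8]
force: [0.3, 0.4, -0.5]
gripper_width: 90.8
```

Run:
```python
from h import *
for n in ["wrist"]:
    f=env.grab_frame(n); cv2.imwrite("pics/wrist1.png",cv2.resize(f["pixels"][:,:,::-1],(784,588),interpolation=cv2.INTER_CUBIC))
print(env.state()["force"])
```

```text
[ 3.70499318 -0.88120122 -0.54563316]
```

View pics/wrist1.png

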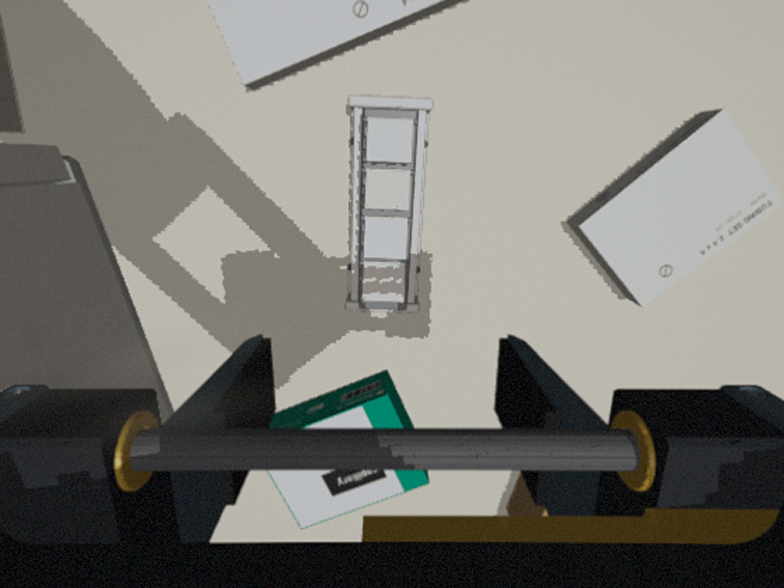

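Run:
```python
from h import *
f=env.grab_frame("wrist"); im=f["pixels"][:,:,::-1]
cv2.imwrite("pics/wcrop1.png",cv2.resize(im[60:230,235:320],None,fx=7,fy=3.5,interpolation=cv2.INTER_CUBIC))
cv2.imwrite("pics/wcrop1.png",cv2.rotate(cv2.resize(im[62:228,230:325],None,fx=4.8,fy=4.8,interpolation=cv2.INTER_CUBIC),cv2.ROTATE_90_CLOCKWISE))
import pickle; pickle.dump(f,open("w1.pkl","wb"))
```

```text
(no output)
```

View pics/wcrop1.png

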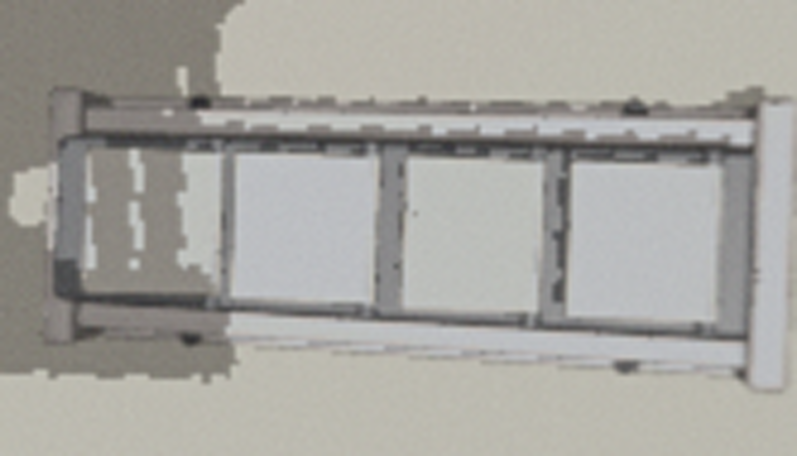

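```bash
cat > fit.py <<'E'
from h import *
import pickle
f=pickle.load(open("w1.pkl","rb"))
def c2p(XY): XY=np.atleast_2d(np.asarray(XY,float)); return np.c_[XY[:,1]/4.8+230, 62+(796-XY[:,0])/4.8]
def p2c(uv): return np.c_[796-(uv[:,1]-62)*4.8,(uv[:,0]-230)*4.8]
if __name__=="__main__":
    for z in (34,):
        P=back(f,c2p([(795,97),(786,390),(50,90),(46,341)]),z); print(P)
        print(np.linalg.norm(P[0]-P[1]),np.linalg.norm(P[2]-P[3]),np.linalg.norm((P[0]+P[1]-P[2]-P[3])/2),P.mean(0))
        d=(P[2]+P[3]-P[0]-P[1])/2; print(np.degrees(np.arctan2(d[1],d[0])))
    c=P.mean(0)[:2]; a=np.arctan2(d[1],d[0])
    im=cv2.imread("pics/wcrop1.png")
    outs=[]
    for h in (0,np.pi):
        o=im.copy(); ca,sa=np.cos(a+h),np.sin(a+h)
        def W(x,y,z): return [c[0]+ca*x-sa*y,c[1]+sa*x+ca*y,z]
        for hx,th in zip((-62,-30,2,34),[.42]*4):
            L=28
            q=[W(hx,15,61.5),W(hx,-15,61.5),W(hx+L*np.cos(th),-15,61.5+L*np.sin(th)),W(hx+L*np.cos(th),15,61.5+L*np.sin(th))]
            cv2.polylines(o,[np.int32(p2c(proj(f,q)))],True,(0,0,255),1)
        q=[W(-81,30,34),W(-81,-30,34),W(81,-30,34),W(81,30,34)]
        cv2.polylines(o,[np.int32(p2c(proj(f,q)))],True,(0,160,0),1)
        outs.append(o[60:410])
    cv2.imwrite("pics/fit1.png",cv2.resize(np.vstack(outs),(680,597)))
E
python3 fit.py
```

```text
[[381.1407481  313.96757054  34.        ]
 [391.32824158 372.3334867   34.        ]
 [537.00589524 285.98096191  34.        ]
 [546.37009398 343.74801238  34.        ]]
59.24833493253901 58.521110185391194 158.0059832194722 [463.96124473 329.00750788  34.        ]
-10.312612892163747
```

View pics/fit1.png

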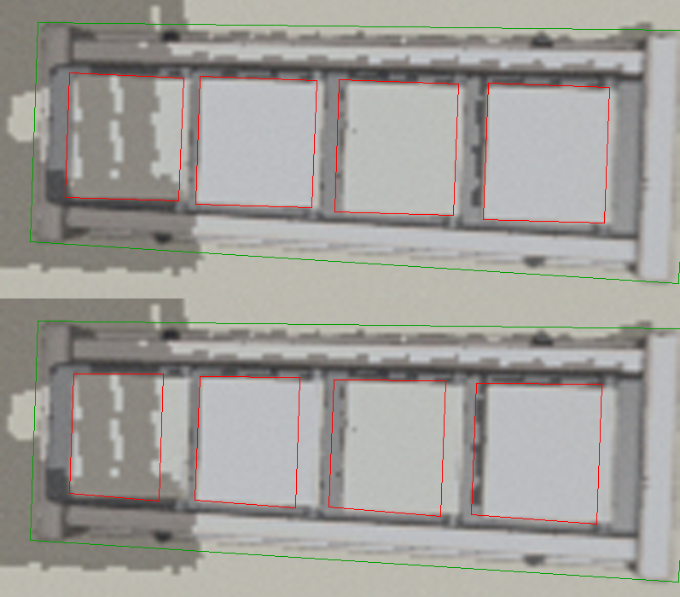

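Run:
```python
from fit import *
e=c2p([(721,244),(541,237),(376,231),(221,223)])
P=back(f,e,61.5); print(P)
u=np.array([np.cos(np.radians(-9.8)),np.sin(np.radians(-9.8))])
print((P[:,:2]-P[0,:2])@u, np.degrees(np.arctan2(*(P[3]-P[0])[[1,0]])))
# lid side edges lower/upper at hinge
for X,y0,y1 in [(719,163,325),(541,157,316),(376,155,308)]:
    print(back(f,c2p([(X,y0),(X,y1)]),61.5)[:, :2], back(f,c2p([(X,(y0+y1)/2)]),61.5))
```

```text
[[401.37826033 340.6602266   61.5       ]
 [433.24399379 334.84301462  61.5       ]
 [464.47059497 329.22731461  61.5       ]
 [495.62523064 323.12612392  61.5       ]]
[ 0.         32.39089018 64.11767512 95.85617979] -10.539055997925418
[[399.52219554 325.48892551]
 [403.93265208 355.73062189]] [[401.72256668 340.6122808   61.5       ]]
[[430.99979775 319.39989164]
 [435.46732645 350.08870401]] [[433.22994425 334.74650516  61.5       ]]
[[462.27228796 314.08588431]
 [466.70241638 344.56420804]] [[464.48507298 329.32692087  61.5       ]]
```

Emit:
servo_tool:
  plan:
    - [[0, 0, 0.3], [0, -18, 14], 0]
    - [[0, 0, 0.3], [0, -18, 14], 0]
    - [[0, 0, 0.3], [0, -18, 14], 0]
    - [[0, 0, 0.3], [0, -18, 14], 0]
    - [[0, 0, 0.3], [0, -18, 14], 0]
    - [[0, 0, 0.3], [0, -18, 14], 0]
    - [[0, 0, 0.3], [0, -18, 14], 0]
    - [[-6, 0, 0], [0, 0, 0], 0]
    - [[-6, 0, 0], [0, 0, 0], 0]
    - [[0, 0, 0], [0, 0, 0], 0]
  squeeze: 5

```text
time_s: 2.9
ee_pos: [375.2, 343.4, 111.3]
ee_rot: [167.9, -0.0, 79.4]
force: [0.1, -0.1, 0.1]
gripper_width: 0.5
```

Run:
```python
from h import *
f=env.grab_frame("wrist"); cv2.imwrite("pics/wrist2.png",cv2.resize(f["pixels"][:,:,::-1],(784,588),interpolation=cv2.INTER_CUBIC))
s=env.state(); print(s["ee_pos"],s["ee_rot"],s["force"],s["gripper_width"],s["time_s"])
P=np.array(s["ee_pos"]);Rt=R.from_euler('xyz',s["ee_rot"],degrees=True)
pts=P+Rt.apply([[0,0,0],[13,-16,0],[13,16,0],[-13,16,0],[-13,-16,0]])
print(proj(f,pts)*1.4); print(proj(f,[[401.4,340.6,61.5]])*1.4)
f=env.grab_frame("top");cv2.imwrite("pics/top2.png",cv2.resize(f["pixels"][140:290,100:300,::-1],None,fx=4,fy=4,interpolation=cv2.INTER_CUBIC))
```

```text
[376.20530834 343.78575225 111.63117216] [ 1.67917018e+02 -1.01508677e-01  7.92917898e+01] [0.09681219 0.79026227 0.18648283] 0.9584272883165931 2.95
[[385.52970823 374.56487135]
 [418.33067408 338.14710572]
 [416.52082157 409.38093545]
 [354.33181203 409.23028715]
 [352.95309983 337.99547227]]
[[388.08645919 352.70468582]]
```

View pics/wrist2.png

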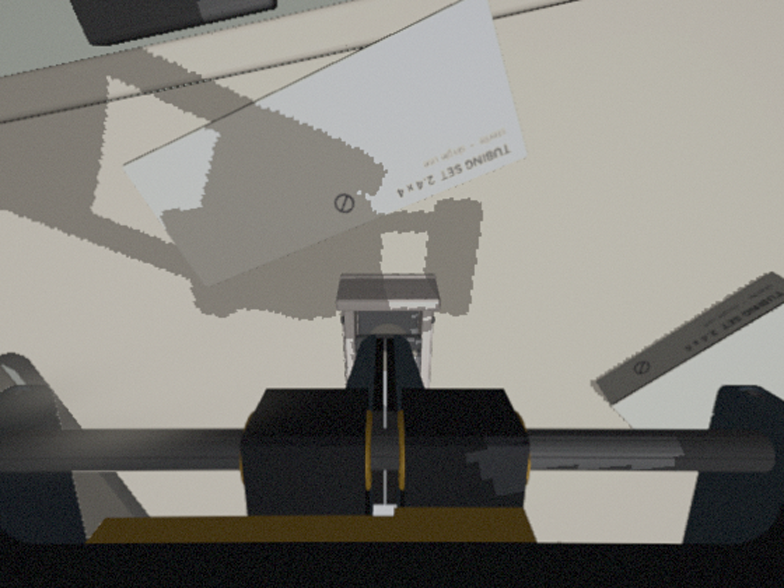

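View pics/top2.png

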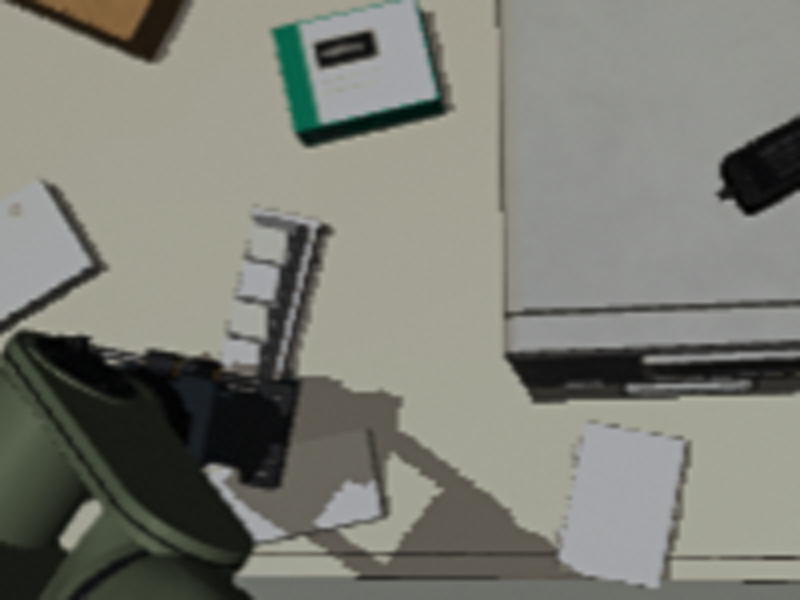

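Emit:
servo_tool:
  plan:
    - [[0, 0, 0], [0.2, -0.4, 7.5], 0]
    - [[0, 0, 0], [0.2, -0.4, 7.5], 0]
    - [[0, 0, 0], [0.2, -0.4, 7.5], 0]
    - [[0, 0, 0], [0.2, -0.4, 7.5], 0]
    - [[0, 0, 0], [0.2, -0.4, 7], 0]
    - [[0, 0, 0], [0.2, -0.4, 5], 0]
    - [[0, 0, 0], [0, 0, 2], 0]
    - [[0, 0, 0], [0, 0, 0], 0]
    - [[0, 0, 0], [0, 0, 0], 0]
    - [[0, 0, 0], [0, 0, 0], 0]

```text
time_s: 4.25
ee_pos: [386.8, 343.8, 65.2]
ee_rot: [168.0, -0.2, 79.0]
force: [0.6, 0.4, 0.3]
gripper_width: 0.6
```

```bash
cat > st.py <<'E'
from h import *
H=np.array([401.4,340.6]);u=np.array([.983,-.182]);v=np.array([.182,.983])
def st():
    s=env.state();p=np.array(s["ee_pos"]);Rt=R.from_euler('xyz',s["ee_rot"],degrees=True)
    o=np.array(p)+Rt.apply([[0,-16,0],[0,16,0]])
    F=np.array(s["force"]);d=p[:2]-H
    print("t%.2f s=%.1f lat=%.1f z=%.1f | low s=%.1f z=%.1f lead s=%.1f z=%.1f | Fu %.1f Fv %.1f Fz %.1f"%(s["time_s"],d@u,d@v,p[2],(o[0][:2]-H)@u,o[0][2],(o[1][:2]-H)@u,o[1][2],F[:2]@u,F[:2]@v,F[2]),np.round(s["ee_rot"],1))
E
python3 -c "
from st import *
st()
for i in range(4): env.grab_frame('top'); st()
f=env.grab_frame('top');cv2.imwrite('pics/top3.png',cv2.resize(f['pixels'][170:270,120:220,::-1],None,fx=6,fy=6,interpolation=cv2.INTER_CUBIC))
"
```

```text
t4.25 s=-14.9 lat=0.5 z=65.2 | low s=-30.6 z=61.9 lead s=0.7 z=68.5 | Fu 0.5 Fv 0.5 Fz 0.3 [168.   -0.2  79. ]
t4.30 s=-14.9 lat=0.4 z=65.2 | low s=-30.6 z=61.9 lead s=0.7 z=68.5 | Fu -0.3 Fv -0.9 Fz -0.3 [168.   -0.2  79. ]
t4.35 s=-14.9 lat=0.4 z=65.2 | low s=-30.6 z=61.9 lead s=0.7 z=68.5 | Fu -0.3 Fv 1.1 Fz -0.2 [168.   -0.2  79. ]
t4.40 s=-14.9 lat=0.4 z=65.1 | low s=-30.6 z=61.8 lead s=0.7 z=68.5 | Fu 0.6 Fv 0.1 Fz -0.2 [168.   -0.2  79. ]
t4.45 s=-14.9 lat=0.4 z=65.1 | low s=-30.6 z=61.8 lead s=0.7 z=68.4 | Fu 0.8 Fv -0.0 Fz -0.1 [168.   -0.2  79. ]
```

Emit:
servo_tool:
  plan:
    - [[0, 0, 0], [0, 2.6, -0.2], 0]
    - [[0, 0, 0], [0, 2.45, 0.5], 0]
    - [[0, 0, 0], [0, 2.45, 0.5], 0]
    - [[0, 0, 0], [0, 2.45, 0.5], 0]
    - [[0, 0, 0], [0, 2.45, 0.5], 0]
    - [[0, 0, 0], [0, 2.45, 0.5], 0]
    - [[0, 0, 0], [0, 2.45, 0.5], 0]
    - [[0, 0, 0], [0, 2.45, 0.5], 0]
    - [[0, 0, 0], [0, 2.45, 0.5], 0]
    - [[0, 0, 0], [0, 2.45, 0.5], 0]

```text
time_s: 5.75
ee_pos: [412.9, 338.6, 66.1]
ee_rot: [168.0, -0.2, 79.0]
force: [-0.6, 0.3, 0.6]
gripper_width: 0.3
```

```bash
python3 -c "
from st import *
st()
f=env.grab_frame('scene');st();
f=env.grab_frame('top');st();cv2.imwrite('pics/top4.png',cv2.resize(f['pixels'][170:270,120:220,::-1],None,fx=6,fy=6,interpolation=cv2.INTER_CUBIC))
"
```

```text
t5.75 s=11.7 lat=0.1 z=66.1 | low s=-3.9 z=62.7 lead s=27.4 z=69.4 | Fu -0.6 Fv 0.2 Fz 0.6 [168.   -0.2  79. ]
t5.80 s=12.0 lat=0.2 z=66.1 | low s=-3.6 z=62.8 lead s=27.7 z=69.4 | Fu 0.1 Fv -0.3 Fz 0.5 [168.   -0.2  79. ]
t5.85 s=11.9 lat=0.1 z=66.1 | low s=-3.8 z=62.8 lead s=27.5 z=69.4 | Fu -0.1 Fv -0.4 Fz 0.8 [168.   -0.2  79. ]
```

View pics/top4.png

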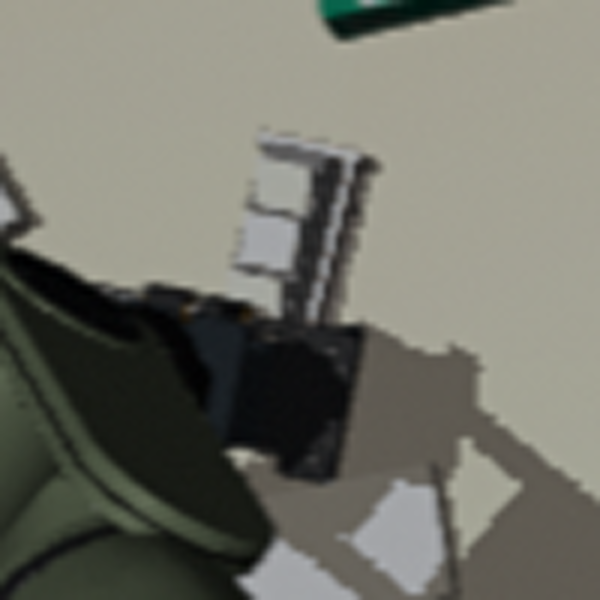

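Emit:
servo_tool:
  plan:
    - [[0, 0, 0], [0, 2.45, 0.5], 0]
    - [[0, 0, 0], [0, 2.45, 0.5], 0]
    - [[0, 0, 0], [0, 2.45, 0.55], 0]
    - [[0, 0, 0], [0, 2.4, 0.9], 0]
    - [[0, 0, 0], [0, 2.4, 0.9], 0]
    - [[0, 0, 0], [0, 2.4, 0.9], 0]
    - [[0, 0, 0], [0, 2.4, 0.9], 0]
    - [[0, 0, 0], [0, 2.45, 0.55], 0]
    - [[0, 0, 0], [0, 2.45, 0.55], 0]
    - [[0, 0, 0], [0, 0, 0], 0]

```text
time_s: 7.1
ee_pos: [436.4, 334.0, 64.6]
ee_rot: [168.0, -0.2, 79.0]
force: [-0.8, -1.2, 2.3]
gripper_width: 0.6
```

```bash
python3 -c "
from st import *
st()
f=env.grab_frame('scene');st();
f=env.grab_frame('wrist');st();cv2.imwrite('pics/w5.png',cv2.resize(f['pixels'][180:330,200:350,::-1],None,fx=4,fy=4,interpolation=cv2.INTER_CUBIC))
"
```

```text
t7.10 s=35.6 lat=-0.1 z=64.6 | low s=20.0 z=61.3 lead s=51.3 z=67.9 | Fu -0.6 Fv -1.3 Fz 2.3 [168.   -0.2  79. ]
t7.15 s=35.6 lat=-0.1 z=64.6 | low s=19.9 z=61.3 lead s=51.2 z=67.9 | Fu -1.4 Fv -0.3 Fz 2.7 [168.   -0.2  79. ]
t7.20 s=35.6 lat=-0.1 z=64.6 | low s=19.9 z=61.3 lead s=51.2 z=68.0 | Fu -0.6 Fv -1.2 Fz 2.1 [168.   -0.2  79. ]
```

View pics/w5.png

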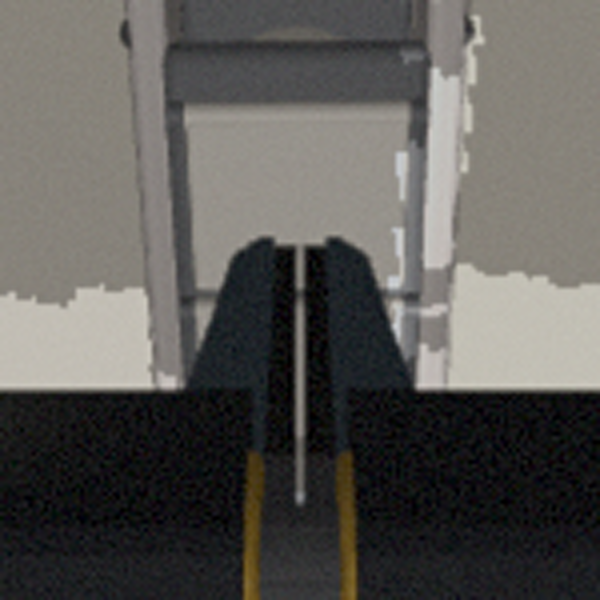

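Emit:
servo_tool:
  plan:
    - [[0, 0, 0], [0, 2.45, 0.53], 0]
    - [[0, 0, 0], [0, 2.45, 0.53], 0]
    - [[0, 0, 0], [0, 2.45, 0.53], 0]
    - [[0, 0, 0], [0, 2.45, 0.53], 0]
    - [[0, 0, 0], [0, 2.45, 0.53], 0]
    - [[0, 0, 0], [0, 2.45, 0.53], 0]
    - [[0, 0, 0], [0, 2.45, 0.53], 0]
    - [[0, 0, 0], [0, 2.45, 0.53], 0]
    - [[0, 0, 0], [0, 2.45, 0.53], 0]
    - [[0, 0, 0], [0, 2.45, 0.53], 0]

```text
time_s: 8.45
ee_pos: [462.4, 329.0, 64.5]
ee_rot: [168.0, -0.2, 79.0]
force: [-1.3, 1.1, 1.6]
gripper_width: 0.5
```

```bash
python3 -c "
from st import *
st()
f=env.grab_frame('scene');st();
"
```

```text
t8.45 s=62.1 lat=-0.3 z=64.5 | low s=46.4 z=61.2 lead s=77.7 z=67.8 | Fu -1.5 Fv 0.9 Fz 1.6 [168.   -0.2  79. ]
t8.50 s=62.4 lat=-0.3 z=64.6 | low s=46.8 z=61.2 lead s=78.0 z=67.9 | Fu -1.0 Fv -0.6 Fz 1.0 [168.   -0.2  79. ]
```

Emit:
servo_tool:
  plan:
    - [[0, 0, 0], [0.03, 2.45, 0.56], 0]
    - [[0, 0, 0], [0.03, 2.45, 0.56], 0]
    - [[0, 0, 0], [0.03, 2.45, 0.56], 0]
    - [[0, 0, 0], [0.03, 2.45, 0.54], 0]
    - [[0, 0, 0], [0.03, 2.45, 0.54], 0]
    - [[0, 0, 0], [0.03, 2.45, 0.54], 0]
    - [[0, 0, 0], [0.03, 2.45, 0.54], 0]
    - [[0, 0, 0], [0.03, 2.45, 0.54], 0]
    - [[0, 0, 0], [0.03, 2.45, 0.54], 0]
    - [[0, 0, 0], [0.03, 2.45, 0.54], 0]

```text
time_s: 9.75
ee_pos: [488.7, 324.1, 64.2]
ee_rot: [168.1, -0.2, 79.0]
force: [-2.0, 0.0, 2.7]
gripper_width: 0.7
```

```bash
python3 -c "
from st import *
st()
f=env.grab_frame('scene');st();
f=env.grab_frame('wrist');st();cv2.imwrite('pics/w6.png',cv2.resize(f['pixels'][100:330,160:400,::-1],None,fx=2.6,fy=2.6,interpolation=cv2.INTER_CUBIC))
"
```

```text
t9.75 s=88.9 lat=-0.4 z=64.2 | low s=73.2 z=60.9 lead s=104.5 z=67.5 | Fu -2.0 Fv -0.3 Fz 2.7 [168.1  -0.2  79. ]
t9.80 s=89.2 lat=-0.3 z=64.3 | low s=73.5 z=60.9 lead s=104.8 z=67.6 | Fu -0.5 Fv 0.6 Fz 1.4 [168.   -0.2  79. ]
t9.85 s=89.1 lat=-0.3 z=64.3 | low s=73.4 z=60.9 lead s=104.7 z=67.6 | Fu -0.9 Fv -0.7 Fz 2.6 [168.   -0.2  79. ]
```

View pics/w6.png

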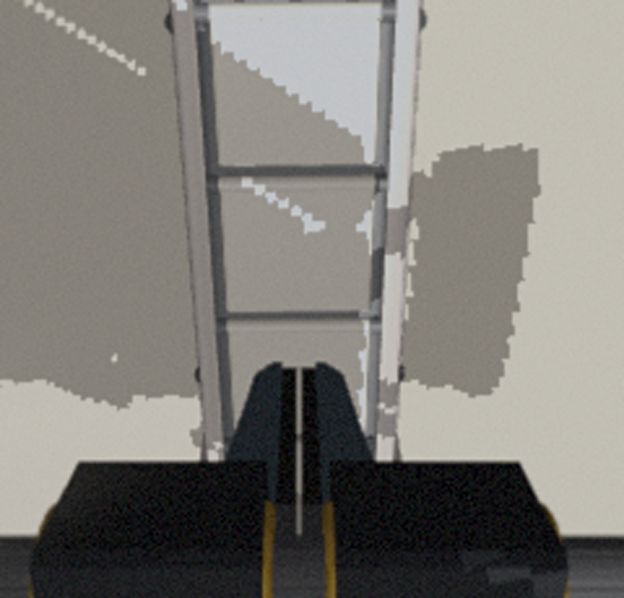

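Emit:
servo_tool:
  plan:
    - [[0, 0, 0], [0.03, 2.45, 0.52], 0]
    - [[0, 0, 0], [0.03, 2.45, 0.52], 0]
    - [[0, 0, 0], [0.03, 2.45, 0.52], 0]
    - [[0, 0, 0], [0.03, 2.45, 0.53], 0]
    - [[0, 0, 0], [0.03, 2.45, 0.53], 0]
    - [[0, 0, 0], [0.03, 2.45, 0.53], 0]
    - [[0, 0, 0], [0.03, 2.45, 0.53], 0]
    - [[0, 0, 0], [0.03, 2.45, 0.53], 0]
    - [[0, 0, 0], [0.03, 2.45, 0.53], 0]
    - [[0, 0, 0], [0.03, 2.45, 0.53], 0]

```text
time_s: 11.1
ee_pos: [514.5, 319.1, 63.9]
ee_rot: [168.1, -0.1, 79.0]
force: [-3.8, -0.1, 3.5]
gripper_width: 0.6
```

```bash
python3 -c "
from st import *
st()
f=env.grab_frame('scene');st();
"
```

```text
t11.10 s=115.1 lat=-0.5 z=63.9 | low s=99.5 z=60.6 lead s=130.8 z=67.2 | Fu -3.7 Fv -0.8 Fz 3.5 [ 1.681e+02 -1.000e-01  7.900e+01]
t11.15 s=115.6 lat=-0.4 z=64.0 | low s=100.0 z=60.7 lead s=131.3 z=67.3 | Fu -1.4 Fv -0.8 Fz 2.7 [ 1.681e+02 -1.000e-01  7.900e+01]
```

Emit:
servo_tool:
  plan:
    - [[0, 0, 0], [0.03, 2.45, 0.48], 0]
    - [[0, 0, 0], [0.03, 2.45, 0.49], 0]
    - [[0, 0, 0], [0.03, 2.45, 0.5], 0]
    - [[0, 0, 0], [0.03, 2.45, 0.5], 0]
    - [[0, 0, 0], [0.03, 2.45, 0.5], 0]
    - [[0, 0, 0], [0.03, 2.45, 0.51], 0]
    - [[0, 0, 0], [0.03, 2.45, 0.51], 0]
    - [[0, 0, 0], [0.03, 2.45, 0.51], 0]
    - [[0, 0, 0], [0.03, 2.45, 0.51], 0]
    - [[0, 0, 0], [0.03, 2.45, 0.51], 0]

```text
time_s: 12.4
ee_pos: [542.1, 314.3, 64.2]
ee_rot: [168.0, -0.2, 79.0]
force: [0.7, -0.8, -0.4]
gripper_width: 0.4
```

```bash
python3 -c "
from st import *
st()
f=env.grab_frame('scene');st();
f=env.grab_frame('wrist');st();cv2.imwrite('pics/w7.png',cv2.resize(f['pixels'][100:330,160:400,::-1],None,fx=2.6,fy=2.6,interpolation=cv2.INTER_CUBIC))
"
```

```text
t12.40 s=143.1 lat=-0.2 z=64.2 | low s=127.5 z=60.9 lead s=158.8 z=67.6 | Fu 0.8 Fv -0.6 Fz -0.4 [168.   -0.2  79. ]
t12.45 s=143.4 lat=-0.2 z=64.2 | low s=127.8 z=60.9 lead s=159.1 z=67.6 | Fu 0.1 Fv 0.2 Fz 0.1 [168.   -0.2  79. ]
t12.50 s=143.2 lat=-0.2 z=64.2 | low s=127.6 z=60.9 lead s=158.8 z=67.5 | Fu -0.1 Fv -0.5 Fz -0.2 [168.   -0.2  79. ]
```

View pics/w7.png

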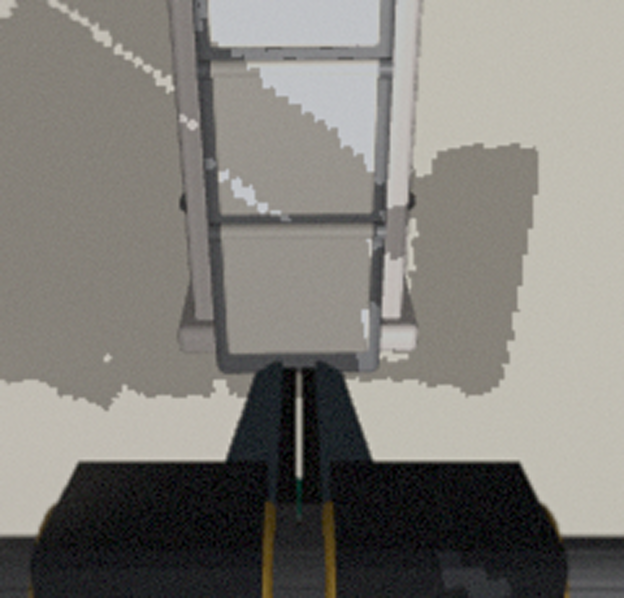

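Emit:
servo_tool:
  plan:
    - [[0, 0, 0], [0, 4, 0.8], 0]
    - [[0, 0, 0], [0, 4, 0.4], 0]
    - [[0, 0, 0], [0, 3, -5], 0]
    - [[0, 0, 0], [0, 3, -12], 0]
    - [[0, 0, 0], [0, 3, -16], 0]
    - [[0, 0, 0], [0, 3, -20], 0]
    - [[0, 0, 0], [0, 3, -25], 0]
    - [[6, 0, 0], [0, 3, -25], 0]
    - [[6, 0, 0], [0, 3, -25], 0]
    - [[0, 0, 0], [0, 0, 0], 0]

```text
time_s: 13.75
ee_pos: [546.9, 313.9, 206.5]
ee_rot: [-180.0, -0.5, 79.2]
force: [-0.9, 0.4, 0.2]
gripper_width: 0.3
```

```bash
python3 -c "
from st import *
st()
f=env.grab_frame('wrist');st();cv2.imwrite('pics/w8.png',cv2.resize(f['pixels'][:,:,::-1],(784,588),interpolation=cv2.INTER_CUBIC))
f=env.grab_frame('top');cv2.imwrite('pics/top8.png',f['pixels'][:,:,::-1])
"
```

```text
t13.75 s=147.9 lat=0.3 z=206.5 | low s=131.9 z=206.5 lead s=163.9 z=206.5 | Fu -0.9 Fv 0.2 Fz 0.2 [-180.    -0.5   79.2]
t13.80 s=146.4 lat=-0.3 z=205.0 | low s=130.4 z=205.1 lead s=162.4 z=205.0 | Fu 0.0 Fv -0.0 Fz 0.4 [-179.9   -0.4   79.2]
```

View pics/w8.png

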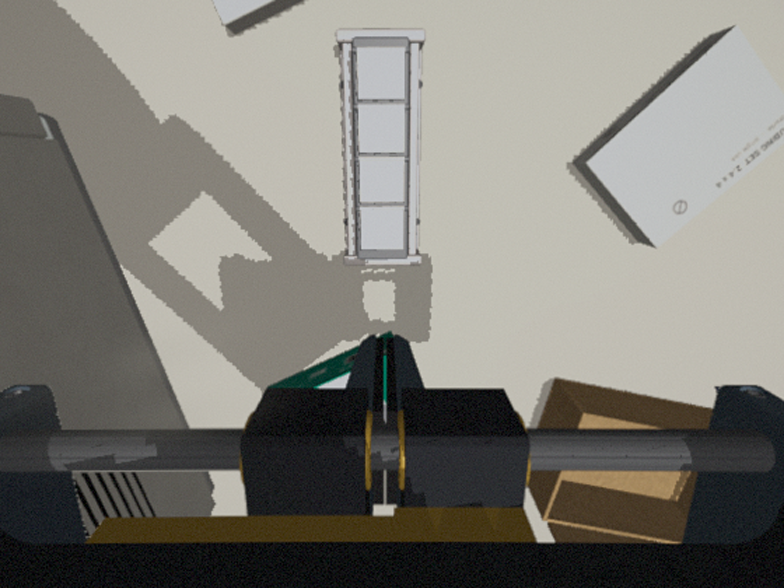

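View pics/top8.png

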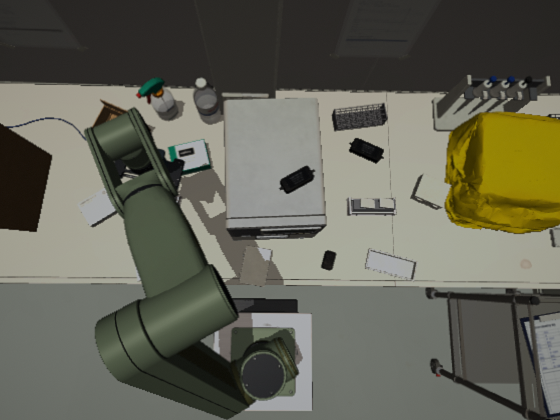

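Run:
```python
from st import *
f=env.grab_frame("wrist"); im=f["pixels"][:,:,::-1]
k=7
o=cv2.resize(im[18:192,235:310],None,fx=k,fy=k,interpolation=cv2.INTER_CUBIC); raw=o.copy()
for hx in (0,32,64,96):
    for z,c in ((61.5,(0,0,255)),):
        q=[np.r_[H+u*a+v*b,z] for a,b in ((hx,15),(hx,-15),(hx+28,-15),(hx+28,15))]
        cv2.polylines(o,[np.int32((proj(f,q)-[235,18])*k)],True,c,1)
x=cv2.rotate(np.hstack([o,raw]),cv2.ROTATE_90_COUNTERCLOCKWISE)
cv2.imwrite("pics/chk.png",cv2.resize(x,(700,int(700*x.shape[0]/x.shape[1]))) if x.shape[0]<x.shape[1] else cv2.resize(x,(560,int(560*x.shape[0]/x.shape[1])),interpolation=cv2.INTER_AREA))
st()
```

```text
t13.90 s=144.5 lat=-1.0 z=202.8 | low s=128.5 z=202.8 lead s=160.5 z=202.7 | Fu -0.4 Fv 0.2 Fz -0.0 [-179.7   -0.2   79.3]
```

View pics/chk.png

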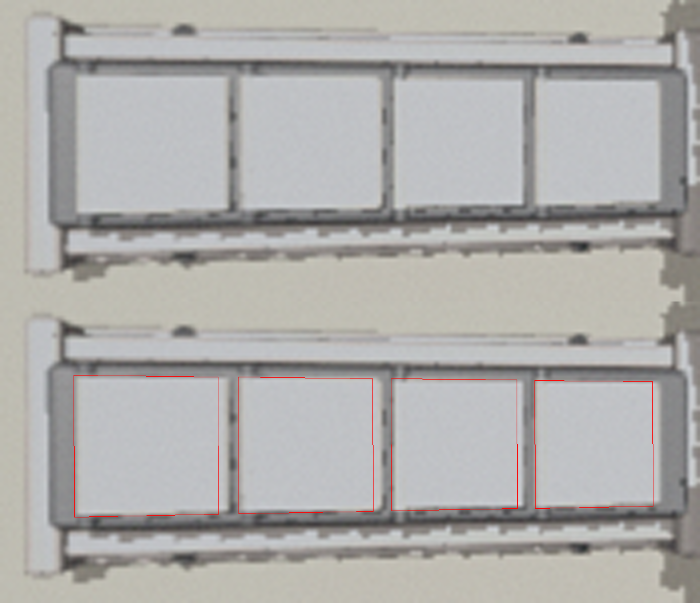

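Emit:
servo_tool:
  plan:
    - [[0, 0, 0], [0, 0, -5], 0]
    - [[0, 0, 0], [0, 0, -5], 0]
    - [[0, 0, 0], [0, 0, 0], 0]
    - [[0, 0, 0], [0, 0, 0], 0]
    - [[0, 0, 0], [0, 0, 0], 0]
    - [[0, 0, 0], [0, 0, 0], 0]
    - [[0, 0, 0], [0, 0, 0], 0]
    - [[0, 0, 0], [0, 0, 0], 0]
    - [[0, 0, 0], [0, 0, 0], 0]
    - [[0, 0, 0], [0, 0, 0], 0]

```text
time_s: 15.15
ee_pos: [540.5, 313.2, 210.7]
ee_rot: [-179.5, 0.0, 79.4]
force: [0.5, -0.2, 0.4]
gripper_width: 0.1
```

Run:
```python
from st import *
st(); f=env.grab_frame("wrist"); cv2.imwrite("pics/fin.png",cv2.resize(f["pixels"][18:192,200:350,::-1],None,fx=3.4,fy=3.4,interpolation=cv2.INTER_CUBIC)); st()
print(env.job_done())
```

```text
t15.15 s=141.8 lat=-1.6 z=210.7 | low s=125.8 z=210.9 lead s=157.7 z=210.6 | Fu 0.5 Fv -0.1 Fz 0.4 [-179.5    0.    79.4]
t15.20 s=141.8 lat=-1.6 z=210.7 | low s=125.8 z=210.9 lead s=157.8 z=210.6 | Fu 0.0 Fv -0.7 Fz 0.0 [-179.5    0.    79.4]
the job is handed in; nothing more can be done
None
```

View pics/fin.png

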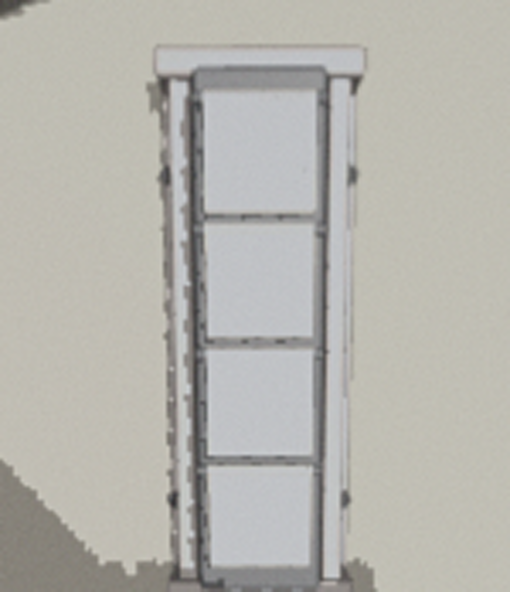

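The four lids of strip_four are down flat, and the job is handed in at about 15 s on the robot's clock.

- **Run:** I ran the closed fingertips slowly (about 20 mm/s) along the row of lids. They were tilted 12° and started at lid 1's hinge. I went past lid 4's free edge before lifting off, so the lids went down in order 1 to 4. The upward force at the checks was up to 3.5 N, with up to 3.7 N of drag along the strip.
- **Lids:** The last wrist picture shows all four lids flat, with even thin gaps, and the strip seated in its holder. In an overlay on the wrist picture, the hinge edges matched the model. The free edges all sat about 2 mm further out than a 28 mm lid would give. The offset was the same on every lid, so I took it as a size or calibration difference and not as a lid still ajar.
- **Other things:** The two-lid strip on the other side of the analyser was not approached, and the bystanders I could see were unmoved.
- **Hand-in:** The arm was still, about 150 mm above the strip, with the force reading at noise level.

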